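# Re-arm the vibration pickups round a turbocharger core

## Task

Re-arm the three vibration pickups on the balancing bench: with the fingertips, lightly press the raised plunger on top of the tall pickup first, then the one on the square pickup, then the one on the low round pickup, each until it stays down when let go. Press gently, do not touch a pickup before its turn, and leave all three standing where they are: do not lift, shift or tip them, nor disturb the wheel, wrench and cup lying about.

Things in the scene. Friction and masses are not known exactly. Their poses are not given: they have to be found in the camera images.
- pickup_tall: The tall vibration pickup: an upright aluminium column 44 mm in diameter on a dark foot 64 mm in diameter and 16 mm high, with a thin black band; housing 110 mm high, 0.5 to 1 kg, loose on the bench. Origin: centre of its underside. From the centre of its top stands a plunger: a 15 mm steel stem with a flat black cap 22 mm in diameter, 10 mm thick. A brass stub marks its +y side.
- cap_tall_top (a point): Centre of the flat top of that plunger's cap (tall pickup); it moves with the plunger: 144 mm above the bench when raised, 132 mm when pushed fully in and let go.
- rod_tall (a joint): How far the tall pickup's plunger rod is in, m: 0 raised, 0.012 fully in (0 to 0.0015 at the start); it stays where pushed. Its cap is sprung: pressed straight down, it gives 3 mm (1.1 N per mm) until at 3.2 N the rod slides; the rod is fully in after 15 mm of pressing, then the spring yields on until 24 mm (13 N), a hard stop. Let go, only the cap rises, by 3 mm or more.
- pickup_square: The square vibration pickup: an aluminium block 56 x 56 mm; housing 62 mm high, 0.5 to 1 kg, loose on the bench. Origin: centre of its underside. From the centre of its top stands a plunger: a 15 mm steel stem with a flat black cap 22 mm in diameter, 10 mm thick. A brass stub marks its +y side.
- cap_square_top (a point): Centre of the flat top of that plunger's cap (square pickup); it moves with the plunger: 96 mm above the bench when raised, 84 mm when pushed fully in and let go.
- rod_square (a joint): How far the square pickup's plunger rod is in, m: 0 raised, 0.012 fully in (0 to 0.0015 at the start); it stays where pushed. Its cap is sprung: pressed straight down, it gives 3 mm (1.1 N per mm) until at 3.2 N the rod slides; the rod is fully in after 15 mm of pressing, then the spring yields on until 24 mm (13 N), a hard stop. Let go, only the cap rises, by 3 mm or more.
- pickup_low: The low vibration pickup: a flat round aluminium puck 68 mm in diameter; housing 30 mm high, 0.5 to 1 kg, loose on the bench. Origin: centre of its underside. From the centre of its top stands a plunger: a 15 mm steel stem with a flat black cap 22 mm in diameter, 10 mm thick. A brass stub marks its +y side.
- cap_low_top (a point): Centre of the flat top of that plunger's cap (low pickup); it moves with the plunger: 64 mm above the bench when raised, 52 mm when pushed fully in and let go.
- rod_low (a joint): How far the low pickup's plunger rod is in, m: 0 raised, 0.012 fully in (0 to 0.0015 at the start); it stays where pushed. Its cap is sprung: pressed straight down, it gives 3 mm (1.1 N per mm) until at 3.2 N the rod slides; the rod is fully in after 15 mm of pressing, then the spring yields on until 24 mm (13 N), a hard stop. Let go, only the cap rises, by 3 mm or more.
- core: Fixed turbocharger core in its cradle, shaft level and along its y axis: about 0.11 x 0.16 m, 125 mm high, between the robot and the pickups. Origin at the centre of the cradle's underside.
- wheel: Spare compressor wheel, a loose aluminium cone 54 mm in diameter and 28 mm high, lying hub up. Origin at the centre of its underside.
- wrench: Loose steel wrench 150 mm long, lying flat along its x axis, less than 20 mm high. Origin near its middle, on its underside.
- cup: Small open steel cup, loose, 60 mm in diameter and 50 mm high. Origin at the centre of its underside.
There are look-alikes about, which are no part of the job. Leave any pink or purple look-alike of the pickup_low alone.

How it is judged:
By the outcome, as a careful person would: the job done as asked, in the order asked, and still so for the second after the job is handed in, with the robot touching nothing.
It also fails if it takes over 48 s, if anything falls off the work surface, if the arm or the gripper's body presses on something with over 40 N, if the wrist force passes 120 N, or if a joint passes its speed limit or range.

## Robot

A 6-joint arm with a two-finger parallel gripper is mounted at the origin on the work surface. World frame = base frame: x ahead of the robot, y to its left, z up, the work surface at z = 0. Lengths are in m, angles in rad, forces in N, time in s.
With the tool pointing down it reaches from about 0.225 to 0.875 m from the base axis. Payload 3.4 kg.
Tool frame: the origin (TCP) lies on the centre line of the jaws, within the pads' length; the fingertips stand 17 mm ahead of it and the grasp point (between the pads) lies 2 mm behind it (nose_length is the distance from the TCP to the fingertips, in m); z points along the fingers, y is the line along which they close (so a half turn about z gives the same grasp; the last joint's range is limited). The gripper opens to 85 mm and grips with 20 to 120 N. Pads are 22 mm wide; open, the fingers measure 114 mm over their backs; the gripper's body (76 mm by 85 mm) begins 54 mm behind the grasp point. The pads swing forward as they close: fully open they stand 13 mm farther back than shut.
Start: joints at [1.039, 0.276, 1.505, -0, 1.361, -0.121], TCP at [0.23, 0.527, 0.248] pointing down, gripper open.
Joint ranges: [-2.89, 2.89], [-0.75, 2.08], [0.22, 2.7], [-1.18, 4.32], [0.11, 2.71], [-2.7, 2.7]. Speed limits (rad/s): [2.57, 2.57, 3.14, 3.14, 3.14, 3.14].

## Interface

Orientations are given as a unit quaternion [w, x, y, z].
In Python, from rig import get_state, get_image, sign_off, find_in, place_of, nose_length gives the robot as it stands.
- The arm moves only by the tool apply_moves, never from a script. Its argument "deltas" is one flat list of numbers, 5 for each row, row after row: the finger opening in mm, from 0 to 85.4, then the shift along the tool's x, y, z in mm, then the turn about the tool's z in degrees. A call has 1 to 12 rows; each row is the pose to reach, as a shift and turn from the pose commanded when the call began, along the tool's axes at that moment; what a row does not reach only later rows make up. A row lasts 1/12 s, in which the tool goes at most 41.7 mm and 7.16 degrees, less where a joint would pass 70% of its speed; a pose out of reach is approached as far as the arm can. A call with a gripper value outside its range is refused whole. The fingers move at their own pace and stop on an object; "squeeze" is the grip in N (left out, the last holds). Time passes only in rows, so rows that repeat a pose let the fingers close. It gives the time, the measured TCP pose, the force, the opening and the grip force at its end, in the units of the state.
- get_state(): the state, without advancing time (a new reading comes with each control period).
- get_image(name): name is "scene" or "top"; returns a dict with "frame" (384x512x3 uint8, red, green, blue), "K" (3x3 intrinsics, pixels), "k1" (the pictures are not rectified: a ray, as slopes to the right and down, at radius r is drawn at 1 + k1 r^2 times it, then the intrinsics apply), "position" and "orientation" of the camera in the world. Camera axes: x right, y down, z forward; pixel columns grow to the right and rows downward; lengths in m; the calibration is good to about 2 mm. A picture is of the moment at which its call begins. There is no depth.
- sign_off(): hands the job in; it is judged then, once.
Trained networks look in a picture, given as the dict that the camera call returned (one of the last four; its "shot" number tells which), for a name from the list of things; names that differ only in an ending like _2 or _b are one class to them, and where a whole thing is asked for, a point or a joint stands for the part that bears it (a point fixed in the world has none). Each returns a list of dicts, best first, with "score" (0 to 1); they miss things now and then, are a little off and sometimes report something else, mostly with a low value. They report only what shows in the picture. A call takes as long as a camera call. They do not tell look-alikes from the thing itself.
- find_in(query, picture): "point" ([column, row] in pixels, amid what is visible of it).
- place_of(query, picture): "point" ([column, row] in pixels: a listed point, or the origin of a listed thing).
The state is a dict: "clock": time; "qpos": joint angles; "qd": joint speeds; "effort": joint torques, N m; "position": TCP position; "ee_rot": TCP orientation; "contact_force": force on the tool from outside, world axes, zero at the start; "moment": the same for the moment, N m; "width": finger opening in m; "gripper_force": force on a finger pad.
Only numpy, scipy, OpenCV 4.12 (cv2) and the standard library are available. Lean on these libraries where they do the work, as an engineer would, in place of code of your own. Each camera call takes 0.05 s, during which the arm holds its last target. There are 200 camera calls.

## Working session

There is one attempt and no reset: what is moved stays moved. The work goes in short steps, Python scripts to look and compute and a tool call to move; the robot and the scene stay as the last step left them, time stands still between calls to the robot, and variables do not carry over. Pictures are saved under pics/ and viewed, at most 10 in all, crops included, and the job is handed in when it is done.

Besides the shell and the picture viewer there is one more tool, called after "Emit:" by a JSON object that holds its "api" and its "payload", one argument or row to a line. apply_moves: Moves the arm, as the interface text tells. Its arguments: {"type":"object","properties":{"deltas":{"type":"array"},"squeeze":{"type":"number"}},"required":["deltas"]}

```bash
mkdir -p pics; cat > h.py <<'E'
import numpy as np, cv2
from rig import *
from scipy.spatial.transform import Rotation as R
def rot(q): return R.from_quat([q[1],q[2],q[3],q[0]]).as_matrix()
def ray(p,im):
    K=np.array(im['K']); d=np.array([(p[0]-K[0,2])/K[0,0],(p[1]-K[1,2])/K[1,1]]); u=d.copy()
    for _ in range(30): u=d/(1+im['k1']*(u@u))
    return rot(im['orientation'])@np.array([u[0],u[1],1])
def at(p,im,z):
    c=np.array(im['position']); r=ray(p,im); return c+r*(z-c[2])/r[2]
def proj(X,im):
    v=rot(im['orientation']).T@(np.array(X)-im['position']); u=v[:2]/v[2]; u=u*(1+im['k1']*(u@u)); K=np.array(im['K']); return np.array([K[0,0]*u[0]+K[0,2],K[1,1]*u[1]+K[1,2]])
def tri(p,a,q,b):
    A=[];y=[]
    for pp,im in((p,a),(q,b)):
        r=ray(pp,im); r/=np.linalg.norm(r); M=np.eye(3)-np.outer(r,r); A.append(M); y.append(M@im['position'])
    X=np.linalg.lstsq(np.vstack(A),np.hstack(y),rcond=None)[0]; return X
E
python3 - <<'E'
from h import *
np.set_printoptions(precision=4,suppress=True)
s=get_state(); print(s['clock'],s['position'],s['ee_rot'],s['contact_force'],s['width'],nose_length)
ims={n:get_image(n) for n in('scene','top')}
Z=dict(cap_tall_top=.144,cap_square_top=.096,cap_low_top=.064,core=0,wheel=0,wrench=0,cup=0,pickup_tall=0,pickup_square=0,pickup_low=0)
for n,im in ims.items():
    print(n,im['position'],im['k1'])
    cv2.imwrite(f'pics/{n}0.png',im['frame'][:,:,::-1])
    for k,z in Z.items():
        for d in place_of(k,im)[:4]: print(k,round(d['score'],2),np.round(d['point'],1),at(d['point'],im,z)[:2])
E
```

```text
0.0 [0.2293 0.5267 0.2474] [-0.0003  0.2039  0.979  -0.0009] [ 0.2608 -0.6737 -0.6584] 0.0850980109577362 0.017
scene [ 1.1014 -0.6325  1.1137] -0.05492242315303282
cap_tall_top 0.63 [313.3 137.2] [0.5673 0.1974]
cap_square_top 0.38 [280.3 204.7] [ 0.6281 -0.0142]
cap_square_top 0.28 [210.3 187.3] [ 0.4507 -0.0938]
cap_low_top 0.57 [227.4 227.3] [ 0.5584 -0.1421]
cap_low_top 0.44 [189.6 262. ] [ 0.5609 -0.2792]
cap_low_top 0.44 [127.9 273.2] [ 0.4717 -0.4019]
cap_low_top 0.43 [165.2 302.9] [ 0.5987 -0.3936]
core 0.78 [210.9 188.3] [ 0.3933 -0.0445]
wheel 0.51 [366.8 200.3] [0.7582 0.2207]
wrench 0.67 [258.1 302.3] [ 0.7378 -0.224 ]
cup 0.68 [266.3 130.3] [0.3556 0.2451]
pickup_tall 0.81 [304.5 171.8] [0.5578 0.1872]
pickup_tall 0.34 [269.  127.2] [0.3527 0.2617]
pickup_square 0.97 [278.4 231. ] [ 0.6377 -0.0284]
pickup_low 0.9 [170.2 314.4] [ 0.6001 -0.3914]
pickup_low 0.72 [134.  284.9] [ 0.4714 -0.399 ]
pickup_low 0.71 [269.  131.3] [0.3651 0.2474]
pickup_low 0.67 [194.4 272.6] [ 0.5601 -0.2712]
top [ 0.457  -0.0536  1.0765] -0.03165328099093682
cap_tall_top 0.46 [156.1 200.9] [0.5556 0.2037]
cap_tall_top 0.38 [169.8 204.6] [0.5471 0.1694]
cap_square_top 0.48 [248.4 174.8] [ 0.6339 -0.0205]
cap_low_top 0.62 [386.2 194.1] [ 0.5946 -0.3904]
cap_low_top 0.53 [389.4 239.8] [ 0.4729 -0.396 ]
cap_low_top 0.52 [296.9 204.4] [ 0.5622 -0.1506]
cap_low_top 0.5 [341.4 206.2] [ 0.5596 -0.2694]
core 0.92 [250.3 271.4] [ 0.3797 -0.029 ]
wheel 0.73 [163.8 140.4] [0.748  0.2312]
wrench 0.83 [320.5 147.7] [ 0.7351 -0.2241]
cup 0.72 [144.9 280.8] [0.3476 0.2625]
pickup_tall 0.8 [170.  206.8] [0.5548 0.2029]
pickup_square 0.63 [247.6 179.2] [ 0.6384 -0.0153]
pickup_low 0.96 [336.9 205.7] [ 0.5673 -0.2703]
pickup_low 0.8 [285.9 202.6] [ 0.5733 -0.1255]
pickup_low 0.68 [381.3 241.9] [ 0.4676 -0.3946]
pickup_low 0.58 [377.7 197.5] [ 0.593 -0.387]
```

View pics/scene0.png

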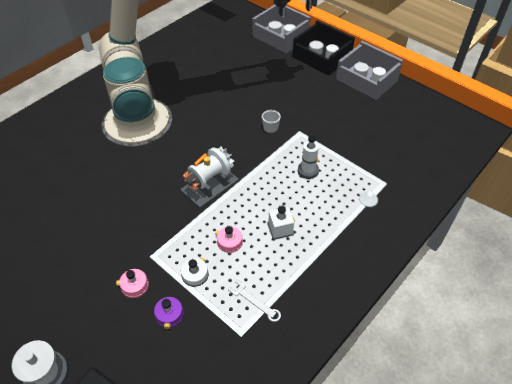

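View pics/top0.png

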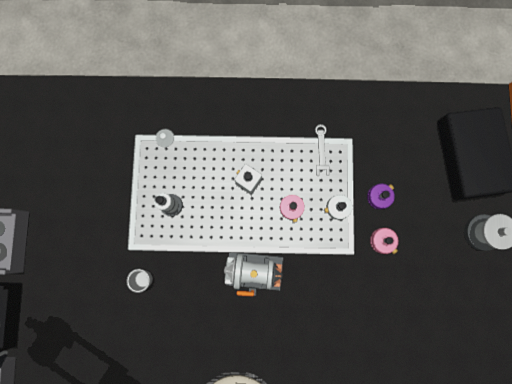

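Scene view: the tall pickup is at about (310,160), the square one at (281,222) and the wrench at (255,300). There are four low-type pucks: pink (229,238), aluminium (194,270), pink (134,284) and purple (168,311). Only the aluminium one matches the description; it is at about (340,206) in the top view. I'll check this in an enlarged crop.

```bash
python3 - <<'E'
from h import *
np.set_printoptions(precision=4,suppress=True)
a=get_image('scene');b=get_image('top')
def crop(im,cx,cy,r=32):
    return cv2.resize(im['frame'][cy-r:cy+r,cx-r:cx+r,::-1],(256,256),interpolation=cv2.INTER_CUBIC)
row=lambda L,im:np.hstack([crop(im,*c) for c in L])
cv2.imwrite('pics/crop1.png',np.vstack([row([(310,155),(281,222),(194,270)],a),row([(165,203),(248,178),(340,206)],b)]))
for k,z,ca,cb in (('cap_tall_top',.144,(311,140),(158,201)),('cap_square_top',.096,(281,210),(248,176)),('cap_low_top',.064,(192,263),(341,206))):
    g=lambda im,c:min((d['point'] for d in place_of(k,im)),key=lambda p:np.hypot(p[0]-c[0],p[1]-c[1]),default=c)
    p,q=g(a,ca),g(b,cb); print(k,p,q,tri(p,a,q,b),at(p,a,z),at(q,b,z))
E
```

```text
cap_tall_top [310.3, 138.3] [155.1, 197.0] [0.5617 0.2037 0.1342] [0.5638 0.1885 0.144 ] [0.5652 0.2067 0.144 ]
cap_square_top [279.5, 208.3] [248.1, 175.5] [ 0.6323 -0.0204  0.0906] [ 0.6341 -0.0245  0.096 ] [ 0.6321 -0.0198  0.096 ]
cap_low_top [195.8, 260.8] [339.0, 203.5] [ 0.5672 -0.2644  0.0583] [ 0.5698 -0.2666  0.064 ] [ 0.5668 -0.2631  0.064 ]
```

View pics/crop1.png

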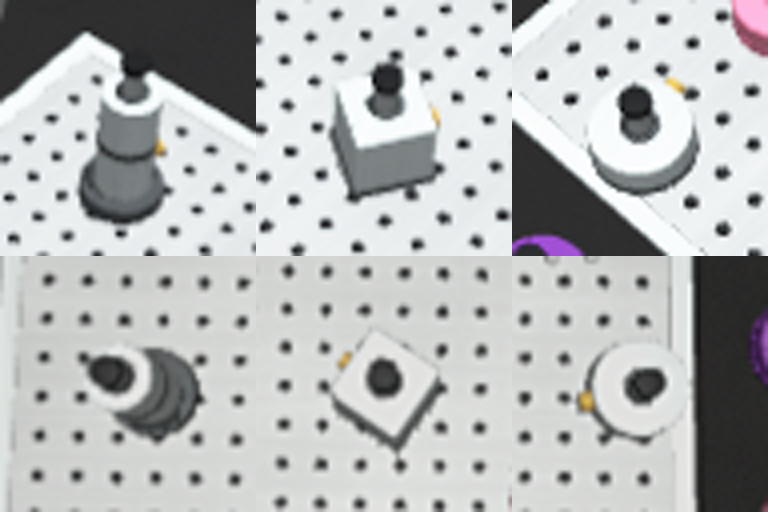

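The crop confirms that the aluminium puck, with its brass stub and white top, is the real low pickup: scene (194,270), top (340,206). Next I'll refine the cap centres with dark-blob centroids.

```bash
cat >> h.py <<'E'
def blob(im,c,t,r=9):
    g=cv2.resize(im['frame'].max(2),None,fx=4,fy=4,interpolation=cv2.INTER_CUBIC)
    m=np.zeros_like(g); cv2.circle(m,(int(c[0]*4+1.5),int(c[1]*4+1.5)),r*4,255,-1)
    m=((g<t)&(m>0)).astype(np.uint8); n,l,st,ce=cv2.connectedComponentsWithStats(m)
    i=1+np.argmax(st[1:,4]); return (ce[i]-1.5)/4,st[i,4]/16,st[i,2:4]/4
E
python3 - <<'E'
from h import *
np.set_printoptions(precision=4,suppress=True)
a=get_image('scene');b=get_image('top')
for k,z,ca,cb in (('tall',.139,(311.5,138),(160,200.5)),('square',.091,(281.5,209.5),(248,176.5)),('low',.059,(193,263),(341.5,206))):
  for t in (45,60,75):
    (p,A,sa),(q,B,sb)=blob(a,ca,t,7),blob(b,cb,t,7)
    print(k,t,p,A,sa,q,B,sb,tri(p,a,q,b),at(p,a,z)[:2],at(q,b,z)[:2])
E
```

```text
tall 45 [312.1968 138.2414] 38.9375 [9. 7.] [161.6778 200.7394] 8.875 [4.5  6.75] [0.5602 0.1958 0.1348] [0.5648 0.1964] [0.5568 0.1913]
tall 60 [312.539  136.1836] 93.0 [12.75 11.25] [160.2288 199.9966] 46.5 [10.    7.75] [0.5607 0.1969 0.1426] [0.5606 0.2035] [0.5586 0.195 ]
tall 75 [312.4591 136.3072] 96.75 [12.75 11.75] [160.4368 200.014 ] 65.1875 [10.5   8.25] [0.5607 0.1965 0.1424] [0.5607 0.203 ] [0.5586 0.1944]
square 45 [281.104  210.0646] 18.625 [6.   6.25] [248.4742 178.5258] 7.5625 [5.75 4.25] [ 0.6299 -0.0176  0.0766] [ 0.6386 -0.0231] [ 0.6249 -0.0208]
square 60 [281.2904 209.6587] 38.4375 [6.75 7.25] [247.6498 176.2822] 29.625 [7.25 8.  ] [ 0.6332 -0.0173  0.0818] [ 0.6381 -0.0218] [ 0.6308 -0.0185]
square 75 [281.3359 209.7203] 43.9375 [7.   7.75] [247.5809 176.146 ] 50.6875 [7.75 8.5 ] [ 0.6335 -0.0172  0.0817] [ 0.6383 -0.0219] [ 0.6312 -0.0183]
low 45 [192.3013 264.9991] 16.75 [7.25 6.25] [339.4009 207.3467] 6.625 [4.75 5.  ] [ 0.5586 -0.2706  0.036 ] [ 0.5695 -0.279 ] [ 0.557  -0.2651]
low 60 [192.393 263.64 ] 47.875 [7.25 7.75] [341.0573 205.8522] 35.5625 [8.5 7.5] [ 0.5618 -0.2722  0.0483] [ 0.5669 -0.2761] [ 0.5611 -0.2696]
low 75 [192.3565 263.8673] 54.9375 [ 7.75 10.  ] [340.8474 205.8712] 53.875 [9. 8.] [ 0.5617 -0.2721  0.047 ] [ 0.5673 -0.2767] [ 0.561 -0.269]
```

Emit:
{"api": "apply_moves", "payload": {
  "deltas": [0,-36,-14,0,0,0,-72,-28,0,0,0,-109,-42,0,0,0,-145,-56,0,0,0,-181,-70,0,0,0,-218,-85,10,0,0,-254,-99,20,0,0,-290,-113,25,0,0,-326,-127,30,0,0,-363,-141,30,0,0,-399,-155,30,0,0,-435,-169,30,0],
  "squeeze": 20
}}

```text
clock: 2.6
position: [0.5621, 0.1969, 0.2183]
ee_rot: [-0.0, 0.204, 0.979, 0.0]
contact_force: [1.2, -0.0, -0.5]
width: 0.0002
gripper_force: 0.0
```

Emit:
{"api": "apply_moves", "payload": {
  "deltas": [0,0,0,0,0,0,0,0,0,0,0,0,0,0,0]
}}

```text
clock: 2.85
position: [0.5606, 0.1985, 0.218]
ee_rot: [-0.001, 0.204, 0.979, 0.0]
contact_force: [-0.5, -0.4, -0.6]
width: -0.0003
gripper_force: 0.0
```

```bash
python3 - <<'E'
from h import *
np.set_printoptions(precision=4,suppress=True)
a=get_image('scene');b=get_image('top');s=get_state();P=np.array(s['position']);Rm=rot(s['ee_rot'])
print(s['clock'],P,s['ee_rot'],s['contact_force'],s['width']); tip=P+Rm[:,2]*.017
print('tip proj',proj(tip,a),proj(tip,b), 'cap proj',proj([.561,.199,.144],a),proj([.561,.199,.144],b))
L=[]
for im in(a,b):
    c=proj(tip,im).astype(int);c=np.clip(c,40,340);r=40
    f=cv2.resize(im['frame'][c[1]-r:c[1]+r,c[0]-r:c[0]+r,::-1],(400,400),interpolation=cv2.INTER_CUBIC)
    d=((proj(tip,im)-c+r+.5)*5).astype(int); cv2.circle(f,tuple(map(int,d)),3,(0,0,255),-1); L.append(f); print(c-r)
cv2.imwrite('pics/hov1.png',np.hstack(L))
E
```

```text
2.95 [0.56   0.1994 0.2183] [-0.0004  0.2034  0.9791  0.0001] [-1.1394 -0.2652  0.4268] 0.0001844935242139342
tip proj [313.4101 120.3232] [151.4156 196.3239] cap proj [311.8297 135.8274] [158.1286 198.7607]
[273  80]
[111 156]
```

View pics/hov1.png

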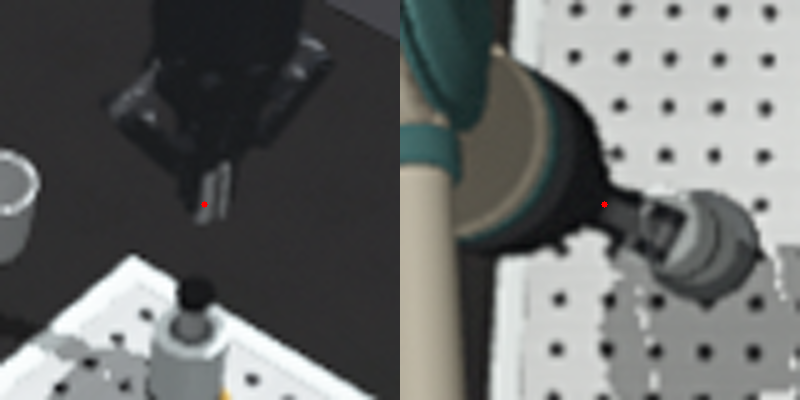

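The hover view shows the shut fingertips about 2–3 px lower in the scene picture than projected, around crop (204,216). So the scene camera is biased downward. I'll check this against the top-camera positions.

```bash
python3 - <<'E'
from h import *
np.set_printoptions(precision=4,suppress=True)
a=get_image('scene');b=get_image('top')
print('bias sq',np.array([281.3,209.7])-proj([.631,-.0184,.091],a),'low',np.array([192.4,263.75])-proj([.561,-.2693,.059],a),'tall',np.array([312,137.3])-proj([.5586,.195,.139],a))
print('foot',at((171.2,204.7),b,0))
for d in ([0,2.5],[1,2.5],[0,3]):
    d=np.array(d);print(d,[at(np.array(p)-d,a,z)[:2] for p,z in(([312,137.3],.139),([281.3,209.7],.091),([192.4,263.75],.059))])
# robot base ring checks: column/ fiducial
print('base',proj([0,0,0],a),proj([0,0,0],b))
E
```

```text
bias sq [1.2566 2.287 ] low [-0.3483  3.2699] tall [ 1.8871 -0.1665]
foot [0.5609 0.1998 0.    ]
[0.  2.5] [array([0.5561, 0.2068]), array([ 0.633 , -0.0157]), array([ 0.562 , -0.2714])]
[1.  2.5] [array([0.554, 0.205]), array([ 0.6311, -0.0174]), array([ 0.5601, -0.2731])]
[0 3] [array([0.5549, 0.2084]), array([ 0.6319, -0.0145]), array([ 0.5609, -0.2704])]
base [136.7716 119.5129] [236.2266 415.7123]
```

Emit:
{"api": "apply_moves", "payload": {
  "deltas": [0,0,0,15,0,0,0,0,30,0,0,0,0,42,0,0,0,0,46,0,0,0,0,46,0,0,0,0,46,0]
}}

```text
clock: 3.55
position: [0.5609, 0.1991, 0.1728]
ee_rot: [0.0, 0.203, 0.979, 0.0]
contact_force: [-0.1, -0.2, 0.5]
width: 0.0001
gripper_force: 0.0
```

```bash
cat >> h.py <<'E'
def hov(name,zc):
    a=get_image('scene');s=get_state();P=np.array(s['position']);Rm=rot(s['ee_rot'])
    print(s['clock'],P,s['contact_force']); tip=P+Rm[:,2]*.017; z0=tip.copy(); z0[2]=zc
    c=proj(tip,a).astype(int); r=25
    f=cv2.resize(a['frame'][c[1]-r:c[1]+r,c[0]-r:c[0]+r,::-1],(600,600),interpolation=cv2.INTER_CUBIC)
    f=np.uint8(255*(f/255.)**.6); g=f.copy()
    b=np.array([0,2.5])
    for u in np.linspace(0,2*np.pi,48):
        w=z0+.011*np.array([np.cos(u),np.sin(u),0]); d=(proj(w,a)+b-c+r+.5)*12
        cv2.circle(f,tuple(map(int,d)),1,(0,255,0),-1)
    d=(proj(tip,a)+b-c+r+.5)*12; cv2.circle(f,tuple(map(int,d)),3,(0,0,255),-1)
    cv2.imwrite(f'pics/{name}.png',f); print(c-r)
E
python3 -c "
from h import *
hov('hov2',.144)"
```

```text
3.6 [0.56126817 0.19909322 0.17320816] [ 0.59435694 -0.1923261  -0.24479108]
[287 107]
```

View pics/hov2.png

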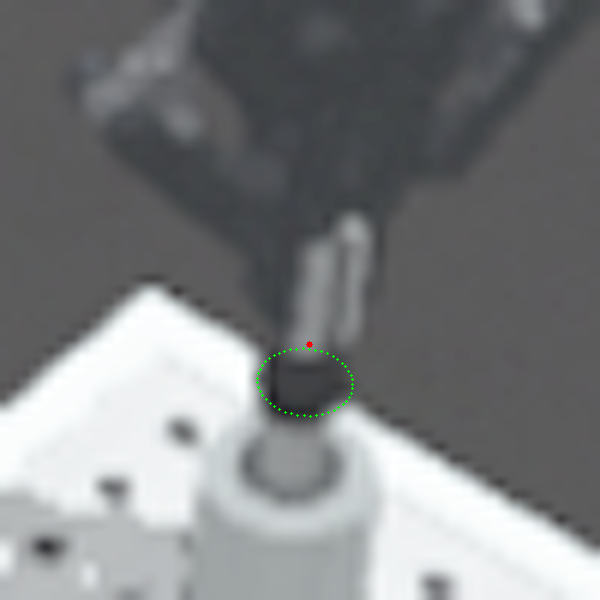

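Once I allow for the pad's near face being 11 mm closer to the camera, the tips sit over the cap to within about 1 mm; the cap's top centre is at crop (301,355). Now I'll press slowly, using the force reading as a guide.

Emit:
{"api": "apply_moves", "payload": {
  "deltas": [0,0,-1,4,0,0,0,-1,8,0,0,0,-1,11,0,0,0,-1,14,0,0,0,-1,16,0,0,0,-1,18,0,0,0,-1,20,0,0,0,-1,22,0,0,0,-1,24,0,0,0,-1,24,0]
}}

```text
clock: 4.43
position: [0.5606, 0.1976, 0.148]
ee_rot: [-0.0, 0.204, 0.979, -0.0]
contact_force: [-1.0, -1.0, 2.3]
width: -0.0
gripper_force: 1.3
```

Emit:
{"api": "apply_moves", "payload": {
  "deltas": [0,0,0,2,0,0,0,0,3,0,0,0,0,4,0,0,0,0,5,0,0,0,0,5,0,0,0,0,5,0]
}}

```text
clock: 4.93
position: [0.5606, 0.1976, 0.1437]
ee_rot: [0.0, 0.204, 0.979, 0.0]
contact_force: [-0.9, -0.4, 5.7]
width: -0.0001
gripper_force: 2.9
```

Emit:
{"api": "apply_moves", "payload": {
  "deltas": [0,0,0,-4,0,0,0,0,-12,0,0,0,0,-30,0,0,0,0,-50,0,0,-20,-22,-50,0,0,-46,-50,-50,0,0,-73,-80,-50,0,0,-100,-110,-50,0,0,-127,-140,-50,0,0,-148,-163,-50,0,0,-155,-170,-50,0,0,-155,-170,-50,0]
}}

```text
clock: 5.93
position: [0.6357, -0.0229, 0.193]
ee_rot: [0.0, 0.206, 0.979, -0.0]
contact_force: [1.3, 1.4, 1.2]
width: -0.0001
gripper_force: 0.0
```

```bash
python3 - <<'E'
from h import *
np.set_printoptions(precision=4,suppress=True)
a=get_image('scene');s=get_state();print(s['clock'],s['position'],s['contact_force'])
P=[d for d in place_of('cap_tall_top',a)][:2]; print(P)
for z in(.144,.132): print(proj([.5606,.1976,z],a))
f=cv2.resize(a['frame'][115:185,260:330,::-1],(560,560),interpolation=cv2.INTER_CUBIC); cv2.imwrite('pics/after1.png',f)
E
```

```text
5.9833 [ 0.6348 -0.0208  0.1929] [-0.1708  0.3117  0.5608]
[{'point': [312.7, 140.6], 'score': 0.39}]
[311.406  136.0262]
[311.0473 139.0954]
```

View pics/after1.png

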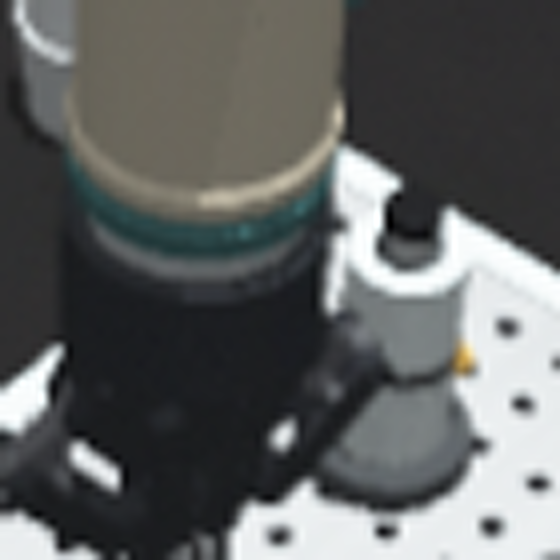

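The tall cap now sits about 3 px lower, around crop (412,215), which matches 12 mm in, and the pickup stands unmoved. Next, descend to hover over the square one.

Emit:
{"api": "apply_moves", "payload": {
  "deltas": [0,0,0,15,0,0,0,0,32,0,0,0,0,48,0,0,0,0,60,0,0,0,0,66,0,0,0,0,66,0,0,0,0,66,0]
}}

```text
clock: 6.62
position: [0.6346, -0.0188, 0.1276]
ee_rot: [-0.0, 0.203, 0.979, 0.0]
contact_force: [1.0, -0.5, 0.2]
width: -0.0002
gripper_force: 0.0
```

```bash
cat >> h.py <<'E'
def hov3(name,zc):
    a=get_image('scene');s=get_state();P=np.array(s['position']);Rm=rot(s['ee_rot'])
    print(s['clock'],P,s['contact_force']); tip=P+Rm[:,2]*.017
    c=proj(tip,a).astype(int); r=25
    f=cv2.resize(a['frame'][c[1]-r:c[1]+r,c[0]-r:c[0]+r,::-1],(600,600),interpolation=cv2.INTER_CUBIC)
    f=np.uint8(255*(f/255.)**.6)
    for dz,col in((0,(0,255,0)),(-.01,(255,255,0))):
      for u in np.linspace(0,2*np.pi,48):
        w=np.array([tip[0],tip[1],zc+dz])+.011*np.array([np.cos(u),np.sin(u),0]); d=(proj(w,a)-c+r+.5)*12
        cv2.circle(f,tuple(map(int,d)),1,col,-1)
    for x,y in((11,0),(-11,0)):
        d=(proj(tip+Rm@np.array([x,y,0])*.001,a)-c+r+.5)*12; cv2.circle(f,tuple(map(int,d)),3,(0,0,255),-1)
    cv2.imwrite(f'pics/{name}.png',f); print(c-r)
E
python3 -c "
from h import *
hov3('hov3',.096)"
```

```text
6.6667 [ 0.63515791 -0.01914434  0.12815861] [-0.43870327  0.26662184 -0.71523353]
[256 178]
```

View pics/hov3.png

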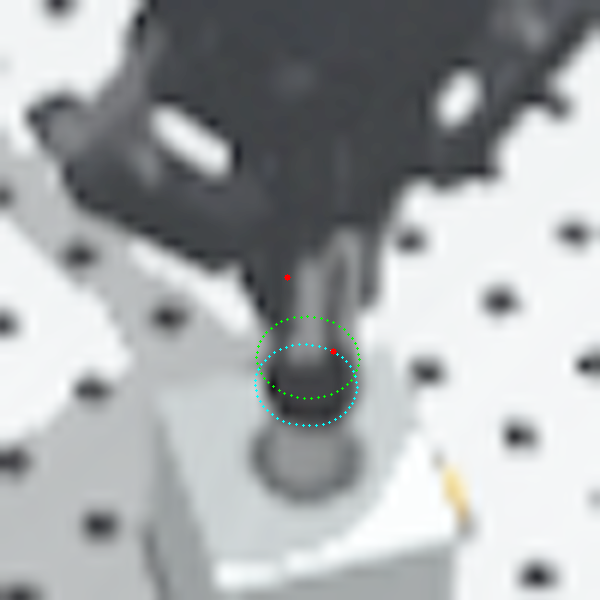

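The cap, around crop (306,385), lines up with the projected outline beneath the fingertips. Pressing the square one.

Emit:
{"api": "apply_moves", "payload": {
  "deltas": [0,0,0,4,0,0,0,0,8,0,0,0,0,12,0,0,0,0,15,0,0,0,0,17,0,0,0,0,19,0,0,0,0,21,0,0,0,0,23,0,0,0,0,25,0,0,0,0,27,0,0,0,0,28,0,0,0,0,28,0]
}}

```text
clock: 7.67
position: [0.6347, -0.0202, 0.099]
ee_rot: [-0.0, 0.204, 0.979, 0.0]
contact_force: [-1.1, -0.0, 2.3]
width: 0.0002
gripper_force: 1.3
```

Tip at 0.082, so about 14 mm pressed; 4 mm more.

Emit:
{"api": "apply_moves", "payload": {
  "deltas": [0,0,0,2,0,0,0,0,3,0,0,0,0,4,0,0,0,0,4,0,0,0,0,4,0]
}}

```text
clock: 8.08
position: [0.6348, -0.0202, 0.0957]
ee_rot: [0.0, 0.204, 0.979, -0.0]
contact_force: [-2.6, -0.4, 5.8]
width: -0.0001
gripper_force: 2.9
```

Emit:
{"api": "apply_moves", "payload": {
  "deltas": [0,0,0,-4,0,0,0,0,-12,0,0,0,0,-30,0,0,0,0,-55,0,0,-3,-22,-60,0,0,-8,-58,-60,0,0,-13,-95,-60,0,0,-18,-132,-60,0,0,-23,-169,-60,0,0,-29,-206,-60,0,0,-33,-240,-60,0,0,-36,-260,-60,0]
}}

```text
clock: 9.08
position: [0.5629, -0.2766, 0.1554]
ee_rot: [0.0, 0.205, 0.979, -0.001]
contact_force: [0.0, 0.8, -0.0]
width: -0.0
gripper_force: 0.0
```

Emit:
{"api": "apply_moves", "payload": {
  "deltas": [0,0,0,0,0,0,0,0,15,0,0,0,0,35,0,0,0,0,50,0,0,0,0,59,0,0,0,0,61,0,0,0,0,61,0,0,0,0,61,0]
}}

```text
clock: 9.75
position: [0.5647, -0.2728, 0.095]
ee_rot: [0.001, 0.204, 0.979, -0.0]
contact_force: [0.8, 0.1, -0.7]
width: -0.0002
gripper_force: 0.0
```

```bash
python3 -c "
from h import *
hov3('hov4',.064)"
```

```text
9.8 [ 0.56481477 -0.27296294  0.09533487] [ 0.62641074 -0.32488265 -0.74514211]
[166 233]
```

View pics/hov4.png

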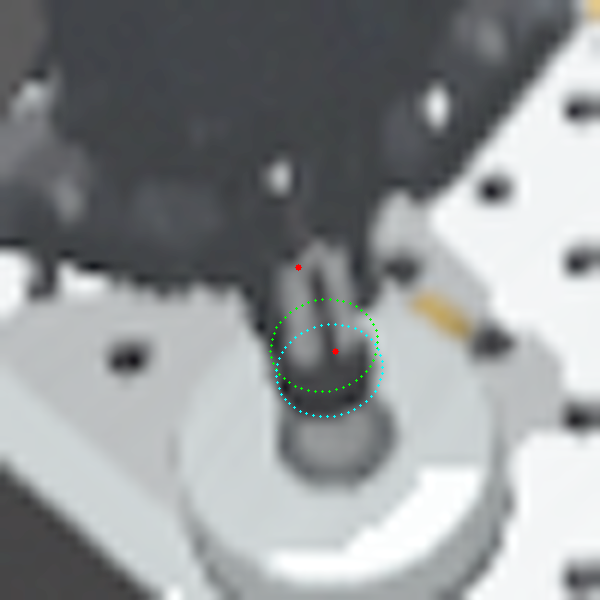

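The cap is at about crop (322,375), and the pads show the same small image offset, so the tips are centred over it. Pressing the low pickup.

Emit:
{"api": "apply_moves", "payload": {
  "deltas": [0,0,0,4,0,0,0,0,8,0,0,0,0,12,0,0,0,0,14,0,0,0,0,16,0,0,0,0,18,0,0,0,0,20,0,0,0,0,22,0,0,0,0,24,0,0,0,0,26,0,0,0,0,28,0,0,0,0,28,0]
}}

```text
clock: 10.8
position: [0.5638, -0.2728, 0.0659]
ee_rot: [-0.0, 0.204, 0.979, 0.0]
contact_force: [-1.0, 1.2, 3.0]
width: -0.0
gripper_force: 1.7
```

Emit:
{"api": "apply_moves", "payload": {
  "deltas": [0,0,0,2,0,0,0,0,3,0,0,0,0,4,0,0,0,0,4,0,0,0,0,4,0]
}}

```text
clock: 11.22
position: [0.5639, -0.2728, 0.0628]
ee_rot: [0.0, 0.204, 0.979, 0.0]
contact_force: [-1.9, 2.0, 6.8]
width: -0.0
gripper_force: 3.4
```

Emit:
{"api": "apply_moves", "payload": {
  "deltas": [0,0,0,-4,0,0,0,0,-12,0,0,0,0,-30,0,0,0,0,-60,0,0,0,0,-100,0,0,0,0,-140,0,0,30,0,-170,0,0,65,0,-180,0,0,100,0,-180,0,0,140,0,-180,0,0,160,0,-180,0,0,160,0,-180,0]
}}

```text
clock: 12.22
position: [0.4132, -0.2066, 0.2427]
ee_rot: [-0.001, 0.204, 0.979, 0.0]
contact_force: [0.2, -0.4, -0.7]
width: -0.0
gripper_force: 0.0
```

```bash
python3 - <<'E'
from h import *
a=get_image('scene');b=get_image('top');s=get_state();print(s['clock'],s['position'],s['contact_force'])
o=[cv2.imread(f'pics/{n}0.png') for n in('scene','top')]
L=lambda F,cs:np.hstack([cv2.resize(F[y-32:y+32,x-32:x+32],(200,200),interpolation=cv2.INTER_CUBIC) for x,y in cs])
S=[(310,155),(281,222),(200,262)];T=[(165,203),(248,178),(340,206)]
# rows: scene before/after ; top before/after side by side
A=np.vstack([L(o[0],S),L(a['frame'][:,:,::-1],S),]); 
B=np.vstack([L(o[1],T)]); C=L(b['frame'][:,:,::-1],T)
cv2.imwrite('pics/final.png',cv2.resize(np.vstack([A,C]),(600,600)))
E
```

```text
12.3167 [ 0.41744905 -0.20921819  0.24300149] [ 0.52677338 -0.40994213  0.24332327]
```

View pics/final.png

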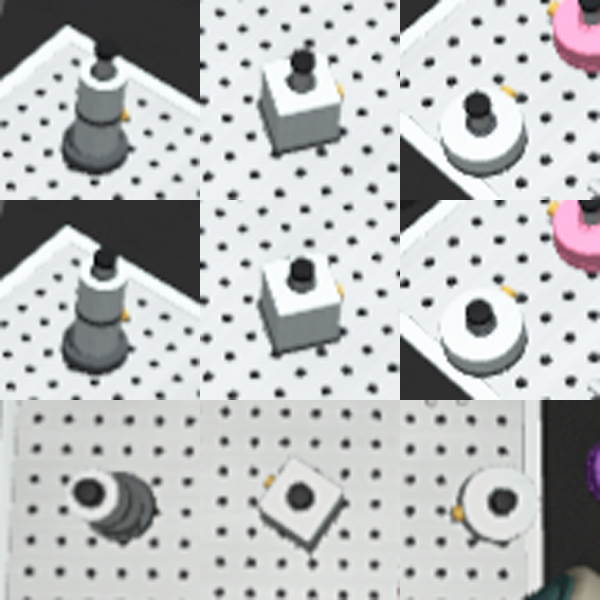

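Comparing before and after, all three caps are about 3 px lower (tall (104,262), square (302,270), low (480,317) in the crop). The housings have not moved. Handing in.

```bash
python3 -c "
from rig import *
print(sign_off())"
```

```text
the job is handed in; nothing more can be done
None
```

I pressed all three plungers in order (tall, square, low) with 5.7 to 6.8 N. The final picture shows all three caps staying down and the pickups where they stood, and I handed the job in at about 12.3 s.

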